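# Set the hold-down of a drilling jig to a sliding fit

## Robot

A 7-joint arm with a two-finger parallel gripper is mounted at the origin on the work surface. World frame = base frame: x ahead of the robot, y to its left, z up, the work surface at z = 0. Lengths are in m, angles in rad, forces in N, time in s.
With the tool pointing down it reaches from about 0.35 to 0.9 m from the base axis. Payload 8.1 kg.
Tool frame: the origin (TCP) lies between the finger pads, 19 mm behind the fingertips; this is the grasp point; z points along the fingers, y is the line along which they close (so a half turn about z gives the same grasp; the last joint's range is limited). The gripper opens to 92 mm and grips with 3 to 60 N. Pads are 19 mm wide; open, the fingers measure 130 mm over their backs; the gripper's body (75 mm by 190 mm) begins 47 mm behind the grasp point.
Start: joints at [-1.433, 0.434, 0.025, 1.573, -0.012, 1.134, -0.075], TCP at [0.149, 0.607, 0.246] pointing down, gripper open.
Joint ranges: [-2.62, 2.62], [-0.44, 2.09], [-1.27, 1.32], [0.08, 2.57], [-1.32, 4.46], [0.12, 2], [-2.74, 2.74]. Speed limits (rad/s): [2.22, 2.22, 3.01, 3.01, 3.14, 3.14, 3.14].

## Interface

Orientations are given as a unit quaternion [w, x, y, z].
In Python, from workcell import manip, optics, job gives the robot as it stands (manip), with the cameras (optics) and the job (job).
- The arm moves only by the shell command python3 nudge.py 'ROWS' [FORCE]. ROWS is a JSON list of rows, 1 to 8 of them, each of 7 numbers: dx, dy, dz in m, then a rotation vector rx, ry, rz in rad, then the opening from 0.0 (shut) to 1.0 (fully open); each row shifts and turns the commanded pose from where the row before left it, along the tool's axes as they then stand; what a row does not reach is not made up. A row lasts 1/10 s, in which the tool goes at most 0.05 m and 0.15 rad, less where a joint would pass 70% of its speed; a pose out of reach is approached as far as the arm can. The fingers move at their own pace and stop on an object; FORCE is the grip in N (left out, the last holds). Time passes only in rows, so rows that do not move let the fingers close. It prints the time, the measured TCP pose, the force, the opening and the grip force at its end.
- manip.state(): the state, without advancing time (a new reading comes with each control period).
- optics.get_image(name): name is "scene" or "top"; returns the picture (400x640x3 uint8, blue, green, red); there is no depth.
- optics.calibration(name): a dict with "vertical_fov" (degrees; the focal length in pixels is half the picture's height over the tangent of half this angle, whatever the lens; pixels are square), "cx", "cy" (the principal point, pixels), "k1" (the pictures are not rectified: a ray, as slopes to the right and down, at radius r is drawn at 1 + k1 r^2 times it, then the intrinsics apply), "extrinsics" (4x4, takes a point from world to camera coordinates). Camera axes: x right, y down, z forward; pixel columns grow to the right and rows downward; lengths in m; the calibration is good to about 2 mm. A picture is of the moment at which its call begins. calibration takes no time and is no camera call.
- job.finish_job(): hands the job in; it is judged then, once.
The state is a dict: "time": time; "qpos": joint angles; "joint_vel": joint speeds; "joint_torque": joint torques, N m; "tcp_pos": TCP position; "ee_rot": TCP orientation; "force": force on the tool from outside, world axes, zero at the start; "wrist_torque": the same for the moment, N m; "width": opening from 0.0 (shut) to 1.0 (fully open); "grip_force": force on a finger pad.
Only numpy, scipy, OpenCV 4.12 (cv2) and the standard library are available. Lean on these libraries where they do the work, as an engineer would, in place of code of your own. Each camera call takes 0.05 s, during which the arm holds its last target. There are 200 camera calls.

## Task

Set the jig's hold-down so that the pine strip will just slide along under it: swing the arm round until it is square across the strip, screw the foot down by its wing knob until it seats on the strip, then back the screw off a quarter turn. Finish with the wing knob still gripped at that setting and keep holding it, so that I can nip up the lock nut; do not shift the strip or disturb the other things on the bench.

Things in the scene. Friction and masses are not known exactly. Their poses are not given: they have to be found in the camera images.
- jig: Drilling jig fixed to the bench: plywood base 260 (x) x 420 (y) x 18 mm, origin under its centre, y along the strip, x from strip to column, z up. Fence along y, its face to the strip at x -46 mm, its top 40 mm above the bench. Steel bush plate over the strip at y +125 mm (70 mm high). Column of the swing-arm hold-down at x +80 mm, y 0.
- strip: Loose pine strip 46 (x) x 300 (y) x 28 (z) mm lying on the jig base against the fence, passing under the bush plate; origin at the centre of its underside, y along its length. Its top is 46 mm above the bench.
- swing (a joint): Swing of the hold-down's steel arm on the column (rad). 0: square across the strip (jig's -x), foot over its centre line; grows counter-clockwise from above, to the jig's -y side. Starts at 0.55 to 1.2; -0.6 to 1.6, no detent. Stiff by friction (0.8 N m, 6 N at the screw), stays put. Arm: bar 24 mm wide, top 102 mm above the bench; 34 mm boss with the screw 150 mm from the pivot.
- screw (a joint): Turn of the hold-down screw relative to the arm (rad), right-hand thread, 3 mm per turn. 0: seated hard on the strip (a dead stop); grows as it is backed off, counter-clockwise from above; 1.57 is a quarter turn back. Starts at 1.3 to 3.0, range 0 to 6.2. Light friction of 0.05 N m that rises steeply at the seat; stays where it is left.
- knob_grip (a point): Grasp point (TCP, from above) on the screw's axis, 7 mm below the top of the black wing knob: 52 mm long, 14 mm thick, 28 mm tall, flat upright sides. x along the wing, y across it (close the fingers along y), z up. 157 mm above the bench when seated, at most 1.5 mm more at the start. Fingertips may reach 20 mm below it; the arm's boss top is 106 mm above the bench.
- knob: The wing knob itself, axes as knob_grip (x along the wing); origin on the screw's axis, 75 mm below that point. Fixed to the screw: turns and sinks with it.
- foot: Round steel foot at the screw's lower end, 26 mm across; does not turn. Origin at the centre of its underside.
- foot_face (a point): Centre of the foot's underside, which presses on the strip; on the screw's axis.
- pivot (a point): Point on the vertical axis of the arm's swing, at the top of the arm's hub (106 mm above the bench), 150 mm from the screw's axis; its -x axis points along the arm to the screw. A washer and nut stand 13 mm above it.
- pencil: Bystander: flat carpenter's pencil, 160 mm long, lying on the jig base in front of the strip. Origin under its middle. Not to be disturbed.
- bit_stand: Bystander: wooden block 50 x 90 x 30 mm with five upright drill bits, up to 80 mm high over all, on the jig base behind the fence, to the left of the column. Origin under its middle. Not to be disturbed.
- tape: Bystander: black tape measure, about 70 x 34 x 64 mm. Origin under its middle. Not to be disturbed.
- square: Bystander: try square: dark wood stock 100 mm long and steel blade 160 mm long, lying flat. Origin under its middle. Not to be disturbed.
- driver: Bystander: screwdriver, 200 mm long, lying. Origin under its middle. Not to be disturbed.
- glue: Bystander: white glue bottle, 60 mm across, 170 mm tall. Origin under its middle. Not to be disturbed.
- offcut: Bystander: pine offcut 46 x 110 x 28 mm. Origin under its middle. Not to be disturbed.
- drill: Bystander: cordless drill standing on its battery, about 200 mm tall. Origin under its middle. Not to be disturbed.

How it is judged:
On the way, in this order (a step that is already met when the one before it is completed fails the run):
1. the arm stands square across the strip, its foot over the strip's centre line and the screw not yet seated (value of joint swing between -0.12 and 0.12 rad and x of foot_face in the frame of strip between -0.01 and 0.01 m and value of joint screw above 0.5 rad), for 0.2 s.
2. the screw is turned down until its foot seats on the strip (value of joint swing between -0.12 and 0.12 rad and x of foot_face in the frame of strip between -0.01 and 0.01 m and value of joint screw below 0.08 rad and contact force between foot and strip above 2 N), for 0.2 s.
At the end, for the whole second after the job is handed in: Screw at rest a quarter turn (within 15 degrees) back from its seat, foot clear of the strip, fingers gripping the wing knob (over 3 N), arm square across the strip within 7 degrees, foot within 10 mm of the strip's centre line, strip within 12 mm of where it lay (value of joint swing between -0.12 and 0.12 rad and x of foot_face in the frame of strip between -0.01 and 0.01 m and value of joint screw between 1.311 and 1.831 rad and velocity of joint screw between -0.1 and 0.1 rad/s and contact force between the fingers and knob above 3 N and contact force between foot and strip below 0.3 N and distance of strip from where it was at the start of the episode below 0.012 m); the arm keeps its last pose, push and grip.
It fails at once if a bystander is pushed more than 30 mm or the strip more than 20 mm from its place (distance of strip from where it was at the start of the episode above 0.02 m or distance of any of pencil, bit_stand, tape, square, driver, glue, offcut, drill from where it was at the start of the episode above 0.03 m).
It also fails if it takes over 58 s, if anything falls off the work surface, if the arm or the gripper's body presses on something with over 40 N, if the wrist force passes 120 N, or if a joint passes its speed limit or range.

## Working session

There is one attempt and no reset: what is moved stays moved. The work goes in short steps, Python scripts to look and compute and a shell command to move; the robot and the scene stay as the last step left them, time stands still between calls to the robot, and variables do not carry over. Pictures are saved under pics/ and viewed, at most 10 in all, crops included, and the job is handed in when it is done.

```bash
ls; mkdir -p pics
python3 - <<'E'
from workcell import manip, optics, job
import cv2
for n in("scene","top"):
    cv2.imwrite(f"pics/{n}0.png",optics.get_image(n)); print(n,optics.calibration(n))
print(manip.state())
E
```

```text
nudge.py
pics
workcell.py
scene {'vertical_fov': 44.02170139081034, 'cx': 319.8443268680508, 'cy': 198.58460696960037, 'k1': -0.13983776867361397, 'extrinsics': array([[ 0.0750684 ,  0.99716191, -0.00573269, -0.03802836],
       [ 0.55345867, -0.04644627, -0.83158057, -0.15902569],
       [-0.82948673,  0.05925262, -0.55537455,  2.09931383],
       [ 0.        ,  0.        ,  0.        ,  1.        ]])}
top {'vertical_fov': 42.288369839984995, 'cx': 314.05822944999585, 'cy': 195.79305255553604, 'k1': 0.0029462870430760134, 'extrinsics': array([[ 2.15612950e-02, -9.99748368e-01, -6.18954480e-03,
        -8.28100251e-04],
       [-9.94473337e-01, -2.08104263e-02, -1.02906306e-01,
         4.81257924e-01],
       [ 1.02751604e-01,  8.37413048e-03, -9.94671796e-01,
         1.47430195e+00],
       [ 0.00000000e+00,  0.00000000e+00,  0.00000000e+00,
         1.00000000e+00]])}
{'time': 0.1, 'qpos': array([-1.43261859,  0.43512705,  0.02499206,  1.57399166, -0.01159493,
        1.13398339, -0.07509506]), 'joint_vel': array([-0.00067308,  0.00015994,  0.000241  , -0.00321041, -0.00039272,
       -0.00027925, -0.00014505]), 'joint_torque': array([ 2.83761146e-03, -6.69127250e+01,  9.87797789e-01, -3.15149331e+01,
       -6.05369057e-02,  3.74920992e-02,  4.52023460e-05]), 'tcp_pos': array([0.14899643, 0.60654908, 0.24484554]), 'ee_rot': array([-1.37175062e-05,  1.20137417e-01,  9.92757038e-01, -6.82110190e-04]), 'force': array([ 0.34694269,  0.85976396, -0.6613687 ]), 'wrist_torque': array([0.03398994, 0.0138972 , 0.00583866]), 'grip_force': 0.0, 'width': 0.9978390202321957}
```

View pics/top0.png

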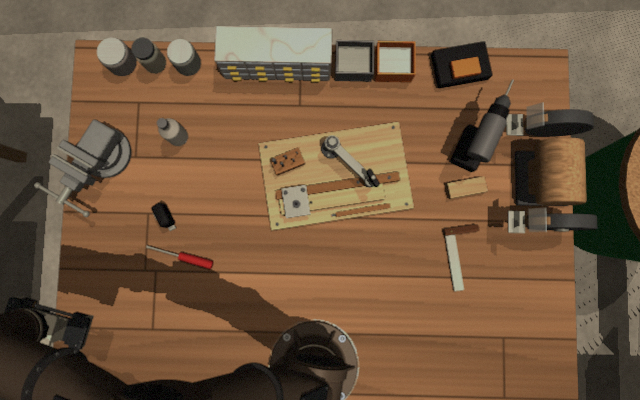

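View pics/scene0.png

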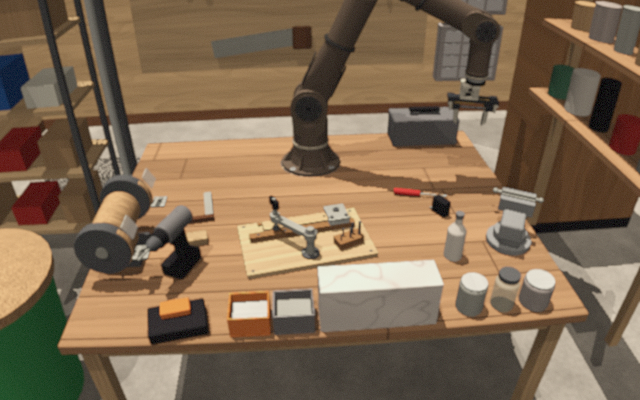

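The top view shows the jig's base with corners near (259,143), (398,123), (412,208) and (274,229). The column is near (331,146), the knob near (371,178), and the bush plate is on the left (jig +y = world +y). I'll measure next on enlarged crops.

```bash
cat > h.py <<'E'
import numpy as np, cv2
from workcell import manip, optics, job
def cal(n):
    c=optics.calibration(n); f=200/np.tan(np.radians(c["vertical_fov"]/2))
    return c,f,np.array(c["extrinsics"])
def ray(n,u,v):
    c,f,E=cal(n); d=np.array([(u-c["cx"])/f,(v-c["cy"])/f]); s=d.copy()
    for _ in range(20): s=d/(1+c["k1"]*(s@s))
    R=E[:3,:3]; return -R.T@E[:3,3], R.T@np.r_[s,1]
def onz(n,u,v,z):
    o,d=ray(n,u,v); return o+d*(z-o[2])/d[2]
def proj(n,p):
    c,f,E=cal(n); q=E[:3,:3]@p+E[:3,3]; s=q[:2]/q[2]; s=s*(1+c["k1"]*(s@s)); return s*f+[c["cx"],c["cy"]]
def tri(a,b):
    (o1,d1),(o2,d2)=ray("scene",*a),ray("top",*b)
    t=np.linalg.lstsq(np.c_[d1,-d2],o2-o1,rcond=None)[0]; p,q=o1+t[0]*d1,o2+t[1]*d2
    return (p+q)/2,np.linalg.norm(p-q)
def crop(n,img,x,y,w,h,k,out):
    cv2.imwrite(out,cv2.resize(img[y:y+h,x:x+w],None,fx=k,fy=k,interpolation=cv2.INTER_CUBIC))
E
python3 - <<'E'
from h import *
t=cv2.imread("pics/top0.png"); s=cv2.imread("pics/scene0.png")
a=cv2.resize(t[115:235,250:420],None,fx=4.7,fy=4.7,interpolation=cv2.INTER_CUBIC)
cv2.imwrite("pics/t1.png",a)
crop("scene",s,230,190,150,85,5,"pics/s1.png")
for c in [(259,143),(398,123),(412,208),(274,229)]: print(onz("top",*c,.018))
print(onz("top",331,146,.12),onz("top",371,178,.16))
E
```

```text
[0.63475429 0.17494307 0.018     ]
[ 0.70302661 -0.23362323  0.018     ]
[ 0.45221915 -0.2754289   0.018     ]
[0.38284426 0.12328747 0.018     ]
[ 0.60946583 -0.03486932  0.12      ] [ 0.51763165 -0.14122835  0.16      ]
```

View pics/t1.png

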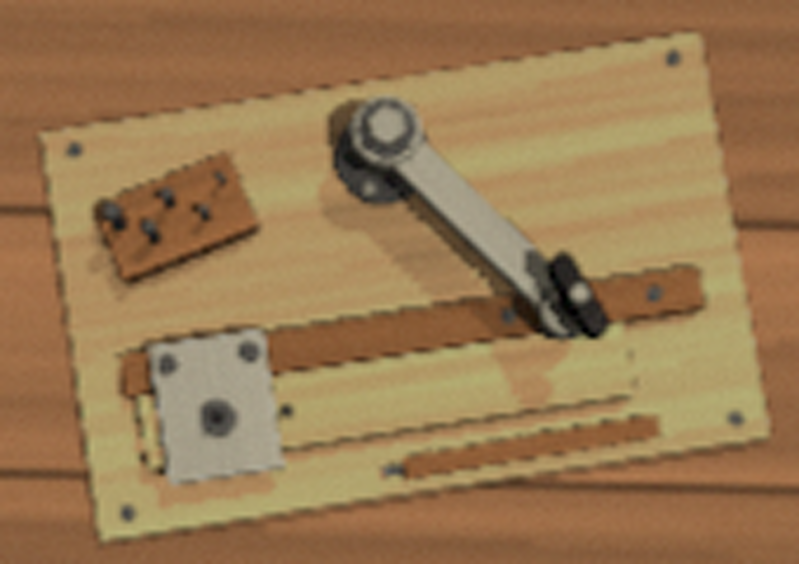

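View pics/s1.png

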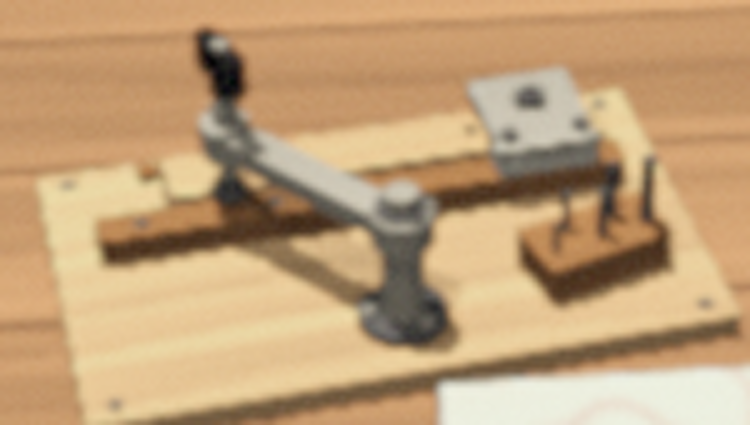

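The top crop shows wing knob ends near (563,255) and (597,335) with its screw centre near (580,294), the pivot nut at (387,125), and base corners at (40,130), (700,33), (770,437) and (100,541). The scene crop agrees: the knob stands at (220,65) and the arm swings to jig −y.

```bash
python3 - <<'E'
from h import *
P=lambda u,v:(250+u/4.7,115+v/4.7)
img=cv2.imread("pics/top0.png")
C=np.array([onz("top",*P(*c),.018)[:2] for c in [(40,130),(700,33),(770,437),(100,541)]])
m=np.array([[.13,.21],[.13,-.21],[-.13,-.21],[-.13,.21]])
c=C.mean(0); a=C-c; th=np.arctan2((m[:,0]*a[:,1]-m[:,1]*a[:,0]).sum(),(m*a).sum())
R=np.array([[np.cos(th),-np.sin(th)],[np.sin(th),np.cos(th)]])
print("jig",c,th,"resid mm",np.round(1000*(a@R-m),1).tolist())
piv=c+R@[.08,0]; print("pivot pred",piv,"seen nut",onz("top",*P(387,125),.119))
# dark knob mask, contour min-area rect
g=img[115:235,250:420]; hsv=cv2.cvtColor(g,cv2.COLOR_BGR2HSV)
mk=((g.max(2)<45)*255).astype(np.uint8); mk[:50]=0; mk[75:]=0; mk[:,:112]=0; mk[:,135:]=0
cs,_=cv2.findContours(mk,0,1); k=max(cs,key=cv2.contourArea); r=cv2.minAreaRect(k); print(r)
b=cv2.boxPoints(r)+[250,115]; W=np.array([onz("top",*q,.16)[:2] for q in b]); print(W.round(4).tolist(),W.mean(0))
kp=onz("top",*P(580,294),.165); e1=onz("top",*P(563,255),.165); e2=onz("top",*P(597,335),.165)
print("knob",kp,"wing dir",np.arctan2(*(e1-e2)[1::-1]),np.linalg.norm(e1-e2))
print("tri",tri((230+220/5,190+50/5),P(580,294)))
for q in (W.mean(0),kp[:2]):
    v=R.T@(q-piv); print("len",np.linalg.norm(v),"swing",np.arctan2(-v[1],-v[0])); 
print("target screw",c+R@[-.07,0])
E
cat >> h.py <<'E'
def delta(x,y,z,yaw):
    "tool-axis shift and rz to bring TCP to x,y,z with tool x at world yaw (mod pi not applied)"
    from scipy.spatial.transform import Rotation as Ro
    s=manip.state(); q=s["ee_rot"]; R=Ro.from_quat(np.r_[q[1:],q[0]]).as_matrix()
    cur=np.arctan2(R[1,0],R[0,0]); dy=(yaw-cur+np.pi)%(2*np.pi)-np.pi
    print("t",round(s["time"],2),"tcp",s["tcp_pos"].round(4),"yaw",round(cur,3),"tilt",R[:,2].round(3),"q7",s["qpos"].round(3)[[0,6]],"F",s["force"].round(1),"T",s["wrist_torque"].round(2),"grip",round(float(s["grip_force"]),1),"w",round(float(s["width"]),3))
    print("d",(R.T@(np.array([x,y,z])-s["tcp_pos"])).round(4),"rz",round(-dy,3))
E
N='[-0.029,-0.0345,0,0,0,0,1]'
python3 nudge.py '[[-0.029,-0.0345,0,0,0,0,1],[-0.029,-0.0345,0,0,0,0,1],[-0.029,-0.0345,0,0,0,0,1],[-0.029,-0.0345,0,0,0,0,1],[-0.029,-0.0345,0,0,0,0,1],[-0.029,-0.0345,0,0,0,0,1],[-0.029,-0.0345,0,0,0,0,1],[-0.029,-0.0345,0,0,0,0,1]]' 
python3 -c "from h import *; delta(.5182,-.147,.245,3.55)"
```

```text
time: 0.9
tcp_pos: [0.3089, 0.2817, 0.2454]
ee_rot: [-0.0, 0.12, 0.993, 0.0]
force: [1.0, 0.7, -0.1]
width: 0.999
grip_force: 0.0
t 0.9 tcp [0.3089 0.2817 0.2454] yaw 2.901 tilt [-0.  0. -1.] q7 [-1.016  0.485] F [ 1.   0.7 -0.1] T [-0.01 -0.08  0.03] grip 0.0 w 0.999
d [-0.3055 -0.3664  0.0004] rz -0.649
```

```bash
python3 nudge.py '[[-0.0305,-0.0366,0,0,0,0,1],[-0.0305,-0.0366,0,0,0,0,1],[-0.0305,-0.0366,0,0,0,0,1],[-0.0305,-0.0366,0,0,0,0,1],[-0.0305,-0.0366,0,0,0,0,1],[-0.0305,-0.0366,0,0,0,0,1],[-0.0305,-0.0366,0,0,0,0,1],[-0.0305,-0.0366,0,0,0,0,1]]' >/dev/null
python3 nudge.py '[[-0.0305,-0.0366,0,0,0,0,1],[-0.0305,-0.0366,0,0,0,0,1],[0,0,0,0,0,-0.13,1],[0,0,0,0,0,-0.13,1],[0,0,0,0,0,-0.13,1],[0,0,0,0,0,-0.13,1],[0,0,0,0,0,-0.13,1],[0,0,0,0,0,0,1]]' >/dev/null
python3 -c "from h import *; delta(.5182,-.147,.158,3.55)"
```

```text
t 2.5 tcp [ 0.5172 -0.1447  0.2453] yaw -2.731 tilt [-0.001  0.    -1.   ] q7 [-0.165  2.309] F [-0.   0.1 -0.5] T [ 0.02 -0.01 -0.01] grip 0.0 w 1.0
d [-0.0001 -0.0026  0.0873] rz 0.003
```

```bash
python3 nudge.py '[[0,-0.0026,0.02,0,0,0,1],[0,0,0.02,0,0,0,1],[0,0,0.02,0,0,0,1],[0,0,0.015,0,0,0,1],[0,0,0.012,0,0,0,0.5],[0,0,0,0,0,0,0.3]]' 20 >/dev/null
python3 nudge.py '[[0,0,0,0,0,0,0.2],[0,0,0,0,0,0,0.1],[0,0,0,0,0,0,0.0],[0,0,0,0,0,0,0.0],[0,0,0,0,0,0,0.0],[0,0,0,0,0,0,0.0],[0,0,0,0,0,0,0.0]]' 20 >/dev/null
python3 -c "
from h import *; delta(.5182,-.147,.158,3.55)
crop('scene',optics.get_image('scene'),230,160,150,115,5,'pics/s2.png')"
```

```text
t 3.8 tcp [ 0.5185 -0.1469  0.1586] yaw -2.732 tilt [ 0.  0. -1.] q7 [-0.128  2.366] F [-0.4  1.  -0.2] T [0.07 0.05 0.04] grip 0.0 w 0.263
d [0.0003 0.0001 0.0006] rz 0.001
```

View pics/s2.png

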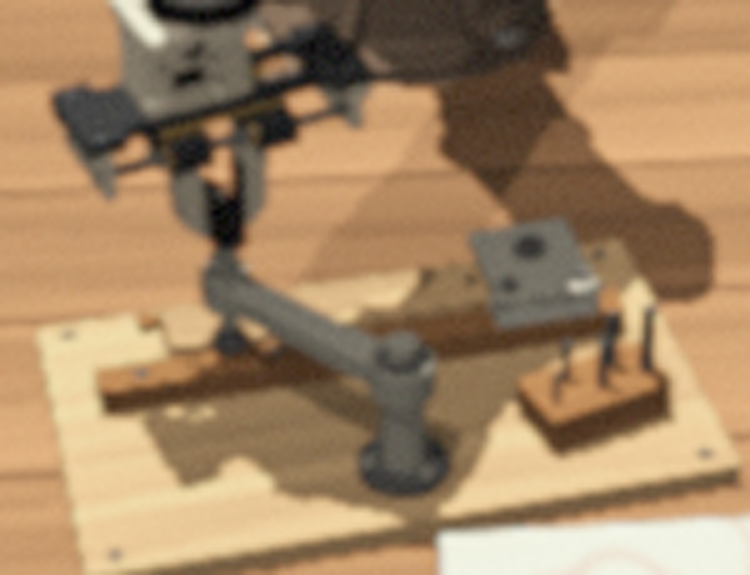

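The knob at (228,210) lies between the two fingertips, at (190,200) and (248,180). They are still closing, so I'll keep shutting them.

```bash
python3 nudge.py '[[0,0,0,0,0,0,0.0],[0,0,0,0,0,0,0.0],[0,0,0,0,0,0,0.0],[0,0,0,0,0,0,0.0],[0,0,0,0,0,0,0.0]]' 25 >/dev/null
python3 -c "
from h import *; delta(.5182,-.147,.158,3.55)"
```

```text
t 4.35 tcp [ 0.5186 -0.1473  0.1586] yaw -2.733 tilt [ 0. -0. -1.] q7 [-0.127  2.366] F [-0.1 -2.3 -1. ] T [-0.55 -0.29  0.01] grip 24.7 w 0.154
d [0.0002 0.0004 0.0006] rz 0.001
```

```bash
python3 nudge.py '[[0.0022,0.0055,0,0,0,0.0396,0],[0.0022,0.0055,0,0,0,0.0396,0],[0.0022,0.0055,0,0,0,0.0396,0],[0.0022,0.0055,0,0,0,0.0396,0],[0.0022,0.0055,0,0,0,0.0396,0],[0.0022,0.0055,0,0,0,0.0396,0],[0.0022,0.0055,0,0,0,0.0396,0],[0.0022,0.0055,0,0,0,0.0396,0]]' >/dev/null
python3 -c "from h import *; delta(.4745,-.0644,.158,3.55-.6335)"
python3 nudge.py '[[0.0022,0.0055,0,0,0,0.0396,0],[0.0022,0.0055,0,0,0,0.0396,0],[0.0022,0.0055,0,0,0,0.0396,0],[0.0022,0.0055,0,0,0,0.0396,0],[0.0022,0.0055,0,0,0,0.0396,0],[0.0022,0.0055,0,0,0,0.0396,0],[0.0022,0.0055,0,0,0,0.0396,0],[0.0022,0.0055,0,0,0,0.0396,0]]' >/dev/null
python3 -c "
from h import *; delta(.4745,-.0644,.158,3.55-.6335)
crop('scene',optics.get_image('scene'),230,160,150,115,5,'pics/s3.png')"
```

```text
t 5.15 tcp [ 0.4902 -0.1103  0.1586] yaw -3.052 tilt [ 0.001 -0.001 -1.   ] q7 [-0.265  2.011] F [ 2.6 -5.5 -3.8] T [-1.31 -0.76  0.03] grip 24.9 w 0.151
d [0.0115 0.0471 0.0005] rz 0.315
t 5.95 tcp [ 0.4744 -0.0657  0.1585] yaw 2.915 tilt [ 0.001 -0.001 -1.   ] q7 [-0.422  1.631] F [ 1.6 -5.6 -2.4] T [-1.39 -0.38  0.05] grip 24.9 w 0.147
d [0.0002 0.0013 0.0005] rz -0.002
```

View pics/s3.png

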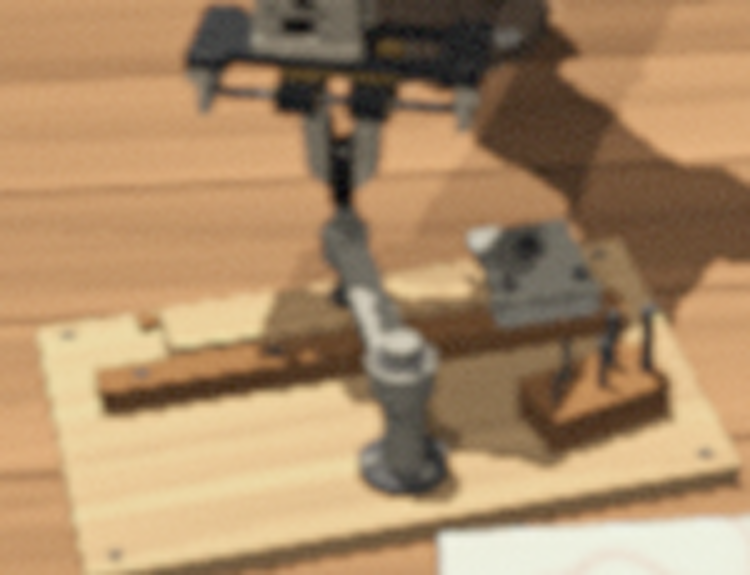

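The arm is now square across the strip with the knob still gripped. I'll dwell briefly, then screw down.

```bash
python3 nudge.py '[[0,0.0008,0,0,0,0,0],[0,0,0,0,0,0,0],[0,0,0,0,0,0,0],[0,0,0,0,0,0,0]]' >/dev/null
python3 -c "from h import *; delta(.4745,-.0644,.158,2.915)"
python3 nudge.py '[[0,0,0.00005,0,0,0.1,0],[0,0,0.00005,0,0,0.1,0],[0,0,0.00005,0,0,0.1,0],[0,0,0.00005,0,0,0.1,0],[0,0,0.00005,0,0,0.1,0],[0,0,0.00005,0,0,0.1,0],[0,0,0.00005,0,0,0.1,0],[0,0,0.00005,0,0,0.1,0]]' >/dev/null
python3 -c "from h import *; delta(.4745,-.0644,.158,2.915)"
python3 nudge.py '[[0,0,0.00005,0,0,0.1,0],[0,0,0.00005,0,0,0.1,0],[0,0,0.00005,0,0,0.1,0],[0,0,0.00005,0,0,0.1,0]]' >/dev/null
python3 -c "from h import *; delta(.4745,-.0644,.158,2.915)"
```

```text
t 6.4 tcp [ 0.4744 -0.0646  0.1585] yaw 2.917 tilt [-0. -0. -1.] q7 [-0.423  1.632] F [ 0.3 -5.5  0.1] T [-1.32  0.06  0.  ] grip 24.9 w 0.152
d [-0.0001  0.0002  0.0005] rz 0.002
t 7.2 tcp [ 0.4753 -0.0634  0.1582] yaw 2.114 tilt [ 0.001  0.001 -1.   ] q7 [-0.576  0.951] F [ 3.2 -0.5 -4.6] T [-0.35 -0.81  0.02] grip 24.9 w 0.154
d [-0.0005 -0.0012  0.0002] rz -0.801
t 7.6 tcp [ 0.476  -0.0632  0.158 ] yaw 1.715 tilt [ 0.003  0.001 -1.   ] q7 [-0.651  0.627] F [ 4.9 -1.5 -7.7] T [-0.27 -1.36  0.12] grip 24.9 w 0.152
d [-0.001  -0.0017  0.    ] rz -1.2
```

```bash
python3 nudge.py '[[0,0,0.0001,0,0,0.08,0],[0,0,0.0001,0,0,0.08,0],[0,0,0.0001,0,0,0.08,0]]' >/dev/null
python3 -c "from h import *; delta(.4745,-.0644,.158,2.915)"
python3 nudge.py '[[0,0,0.00007,0,0,0.08,0],[0,0,0.00007,0,0,0.08,0],[0,0,0.00007,0,0,0.08,0]]' >/dev/null
python3 -c "from h import *; delta(.4745,-.0644,.158,2.915)"
python3 nudge.py '[[0,0,0.00005,0,0,0.08,0],[0,0,0.00005,0,0,0.08,0],[0,0,0.00005,0,0,0.08,0]]' >/dev/null
python3 -c "from h import *; delta(.4745,-.0644,.158,2.915)"
```

```text
t 7.9 tcp [ 0.4765 -0.0631  0.1579] yaw 1.476 tilt [ 0.003  0.001 -1.   ] q7 [-0.694  0.439] F [ 6.7 -0.2 -5.6] T [-0.35 -1.55  0.11] grip 24.9 w 0.152
d [-0.0014 -0.0018 -0.0001] rz -1.439
t 8.2 tcp [ 0.4769 -0.0633  0.1578] yaw 1.236 tilt [ 0.004  0.    -1.   ] q7 [-0.734  0.254] F [ 7.6 -1.1 -6.8] T [-0.45 -1.78  0.02] grip 24.9 w 0.151
d [-0.0019 -0.0019 -0.0002] rz -1.679
t 8.5 tcp [ 0.4773 -0.0635  0.1577] yaw 0.996 tilt [ 0.005 -0.    -1.   ] q7 [-0.771  0.073] F [ 7.9 -1.9 -7. ] T [-0.6  -2.05  0.09] grip 24.9 w 0.15
d [-0.0023 -0.0018 -0.0003] rz -1.919
```

```bash
python3 nudge.py '[[0.001,0.0008,0.00005,0,0,0.06,0],[0.001,0.0008,0.00005,0,0,0.06,0],[0,0,0.00003,0,0,0.06,0]]' >/dev/null
python3 -c "from h import *; delta(.4745,-.0644,.158,2.915)"
python3 nudge.py '[[0,0,0.00003,0,0,0.06,0],[0,0,0.00003,0,0,0.06,0],[0,0,0.00003,0,0,0.06,0]]' >/dev/null
python3 -c "from h import *; delta(.4745,-.0644,.158,2.915)"
python3 nudge.py '[[0,0,0.00003,0,0,0.06,0],[0,0,0.00003,0,0,0.06,0]]' >/dev/null
python3 -c "from h import *; delta(.4745,-.0644,.158,2.915)"
```

```text
t 8.8 tcp [ 0.4782 -0.0636  0.1576] yaw 0.816 tilt [ 0.002 -0.    -1.   ] q7 [-0.793 -0.062] F [ 1.9 -3.2  2.2] T [-1.15 -0.28  0.04] grip 24.9 w 0.148
d [-0.0032 -0.0021 -0.0004] rz -2.099
t 9.1 tcp [ 0.4786 -0.0631  0.1576] yaw 0.637 tilt [ 0.003 -0.    -1.   ] q7 [-0.814 -0.196] F [ 2.1 -2.5  4.1] T [-0.63 -0.41  0.77] grip 28.1 w 0.169
d [-0.004  -0.0014 -0.0004] rz -2.278
t 9.3 tcp [ 0.479  -0.0627  0.1576] yaw 0.518 tilt [ 0.003  0.    -1.   ] q7 [-0.825 -0.292] F [ 4.1 -0.8  3.9] T [-0.13 -0.7   1.  ] grip 31.7 w 0.189
d [-0.0048 -0.0007 -0.0004] rz -2.397
```

The torque jump (1.0 N m) and the fingers being prised apart show it is seated, at a wing yaw of about 0.71. I'll squeeze harder to confirm the seat and hold it.

```bash
python3 nudge.py '[[0,0,0,0,0,0,0],[0,0,0,0,0,0,0],[0,0,0,0,0,0,0],[0,0,0,0,0,0,0]]' 45 >/dev/null
python3 -c "from h import *; delta(.4745,-.0644,.158,2.915)
crop('top',optics.get_image('top'),250,115,170,120,4.7,'pics/t4.png')"
```

```text
t 9.7 tcp [ 0.479  -0.0626  0.1576] yaw 0.521 tilt [ 0.003  0.    -1.   ] q7 [-0.825 -0.29 ] F [6.  0.7 5.7] T [-0.07 -1.07  1.05] grip 49.0 w 0.185
d [-0.0048 -0.0007 -0.0004] rz -2.394
```

View pics/t4.png

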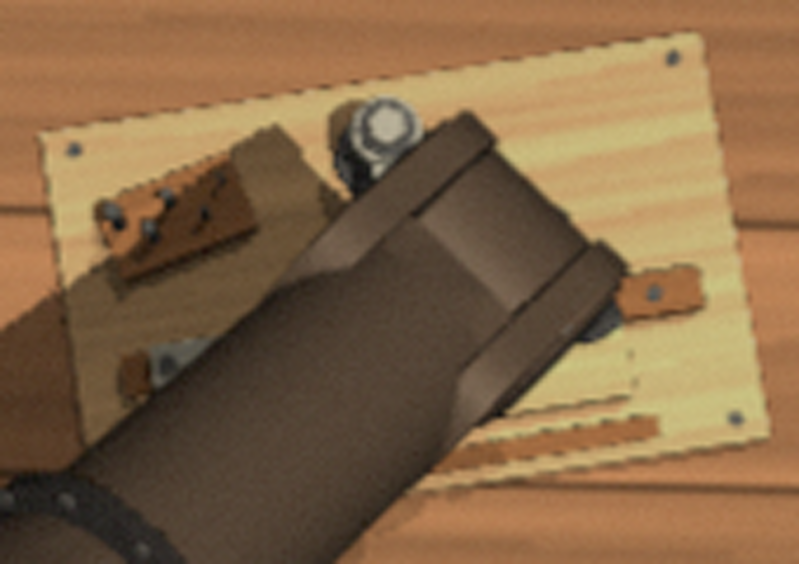

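```bash
python3 nudge.py '[[0,0,0,0,0,0.05,0],[0,0,0,0,0,0.05,0],[0,0,0,0,0,0,0],[0,0,0,0,0,0,0],[0,0,0,0,0,0,0]]' 60 >/dev/null
python3 -c "from h import *; delta(.4745,-.0644,.158,2.915)"
```

```text
t 10.25 tcp [ 0.4791 -0.0625  0.1576] yaw 0.423 tilt [ 0.003  0.    -1.   ] q7 [-0.831 -0.373] F [ 5.  -0.1  5.6] T [-0.12 -0.98  2.14] grip 77.4 w 0.19
d [-0.005  -0.0001 -0.0004] rz -2.492
```

```bash
python3 nudge.py '[[0,0,0,0,0,-0.06,0],[0,0,0,0,0,-0.06,0],[0,0,0,0,0,0,0]]' 30 >/dev/null
python3 -c "from h import *; delta(.476,-.064,.158,2.24)"
python3 nudge.py '[[0,0,0,0,0,-0.05,0],[0,0,0,0,0,0,0]]' >/dev/null
python3 -c "from h import *; delta(.476,-.064,.158,2.24)"
python3 nudge.py '[[0,0,0,0,0,-0.05,0],[0,0,0,0,0,0,0]]' >/dev/null
python3 -c "from h import *; delta(.476,-.064,.158,2.24)"
python3 nudge.py '[[0,0,0,0,0,-0.05,0],[0,0,0,0,0,0,0]]' >/dev/null
python3 -c "from h import *; delta(.476,-.064,.158,2.24)"
```

```text
t 10.55 tcp [ 0.4779 -0.0634  0.1574] yaw 0.539 tilt [ 0.002  0.    -1.   ] q7 [-0.818 -0.285] F [ 2.5 -3.1  4.6] T [-0.94 -0.52  0.3 ] grip 26.6 w 0.189
d [-0.002  -0.0005 -0.0006] rz -1.701
t 10.75 tcp [ 0.4777 -0.0637  0.1574] yaw 0.587 tilt [ 0.002 -0.    -1.   ] q7 [-0.812 -0.249] F [ 1.8 -3.6  5.8] T [-1.06 -0.26  0.41] grip 27.8 w 0.182
d [-0.0016 -0.0007 -0.0006] rz -1.653
t 10.95 tcp [ 0.4776 -0.0637  0.1574] yaw 0.637 tilt [ 0.001 -0.    -1.   ] q7 [-0.806 -0.212] F [ 2.  -4.6  5.3] T [-1.08 -0.37  0.26] grip 27.5 w 0.172
d [-0.0015 -0.0007 -0.0006] rz -1.603
t 11.15 tcp [ 0.4776 -0.0637  0.1573] yaw 0.686 tilt [ 0.001 -0.    -1.   ] q7 [-0.8   -0.176] F [ 2.4 -4.2  5.3] T [-1.17 -0.49  0.21] grip 28.4 w 0.16
d [-0.0014 -0.0008 -0.0007] rz -1.554
```

Seat yaw reads consistently as 0.73 (0.734, 0.737 and 0.726 from the pad geometry), so the quarter turn ends at yaw 2.30.

```bash
python3 nudge.py '[[0,-0.0002,-0.00005,0,0,-0.1,0],[0,-0.0002,-0.00005,0,0,-0.1,0],[0,-0.0002,-0.00005,0,0,-0.1,0],[0,-0.0002,-0.00005,0,0,-0.1,0],[0,-0.0002,-0.00005,0,0,-0.1,0],[0,-0.0002,-0.00005,0,0,-0.1,0],[0,-0.0002,-0.00005,0,0,-0.1,0],[0,-0.0002,-0.00005,0,0,-0.1,0]]' >/dev/null
python3 -c "from h import *; delta(.4748,-.0637,.158,2.30)"
python3 nudge.py '[[0,-0.0002,-0.00005,0,0,-0.1,0],[0,-0.0002,-0.00005,0,0,-0.1,0],[0,-0.0002,-0.00005,0,0,-0.1,0],[0,-0.0002,-0.00005,0,0,-0.1,0],[0,-0.0002,-0.00005,0,0,-0.1,0],[0,-0.0002,-0.00005,0,0,-0.1,0],[0,-0.0002,-0.00005,0,0,-0.1,0],[0,-0.0002,-0.00005,0,0,-0.1,0]]' >/dev/null
python3 nudge.py '[[0,0,0,0,0,0,0],[0,0,0,0,0,0,0],[0,0,0,0,0,0,0],[0,0,0,0,0,0,0]]' >/dev/null
python3 -c "
from h import *; delta(.4748,-.0637,.158,2.30)
crop('scene',optics.get_image('scene'),230,160,150,115,5,'pics/s5.png')"
```

```text
t 11.95 tcp [ 0.4764 -0.063   0.1575] yaw 1.488 tilt [ 0.002 -0.001 -1.   ] q7 [-0.678  0.431] F [ 5.1 -5.1 -0.7] T [-1.28 -1.1  -0.06] grip 30.2 w 0.149
d [-0.0008 -0.0015 -0.0005] rz -0.812
t 13.15 tcp [ 0.475  -0.0634  0.1579] yaw 2.284 tilt [ 0.001 -0.001 -1.   ] q7 [-0.528  1.076] F [ 5.5 -4.1  1.1] T [-1.12 -1.24  0.06] grip 30.1 w 0.149
d [-0.0001 -0.0004 -0.0001] rz -0.016
```

View pics/s5.png

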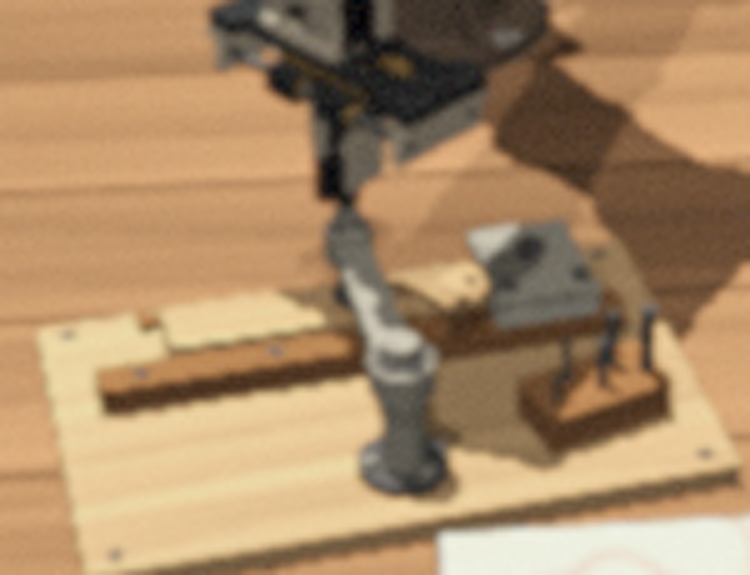

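The fingers hold the knob near (345,165), the arm is square, and the strip's end at (165,340) has not moved. The screw is 1.55 rad back from its seat and at rest, so I'll hand it in.

```bash
python3 -c "from workcell import manip, optics, job; print(job.finish_job())"
```

```text
the job is handed in; nothing more can be done
None
```

I handed the job in with the hold-down arm square across the strip, the screw seated and then backed off about a quarter turn (1.55 rad, worked out from the gripper's angle), the knob still gripped at 30 N, and no sign in the last picture that the strip had moved.

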